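# Start the film with the two remotes

## Task

Get the film going without picking the remotes up: with a fingertip, lightly press the power button at the head of the longer TV remote, then the power button at the head of the shorter soundbar remote, and last the round OK button in the middle of the ring on the TV remote, letting each button come back up before the next. Press no other key, leave both remotes lying where they are in the tray, and disturb nothing else on the sideboard.

Things in the scene. Friction and masses are not known exactly. Their poses are not given: they have to be found in the camera images.
- tray: Aluminium tray, 380 mm (x) by 640 mm (y), floor 3 mm thick, rim 21 mm high, end handles up to 36 mm high. Fixed. Origin: centre of its underside; x across the short side, y along the long side. At its +y end a lever stand props a tablet in a grey case (all fixed): in the tray's frame y 0.15 to 0.31, x -0.12 to 0.12, up to 130 mm high
- long_remote: TV remote, the longer one, black, 210 x 54 x 20 mm, loose and flat on the tray floor. Origin: centre of its underside; x runs from head (-105 mm) to tail (+105 mm). At yaw 0 the head points to -x, at the robot; yaw within 0.5 rad. Along its middle line: round power button (x -82 mm), ring with the round OK button in its middle (-30), two rockers side by side (22), a row of three small keys (70)
- short_remote: Soundbar remote, the shorter one, silver, 150 x 42 x 16 mm, loose and flat on the tray floor, beside the long one on either hand. Origin: centre of its underside; x runs from head (-75 mm) to tail (+75 mm). At yaw 0 the head points to -x, at the robot; yaw within 0.5 rad. Along its middle line: round power button (x -56 mm), square key (-10), rocker (22), one small key (54)
- long_power_top (a point): Centre of the top face of the long remote's power button: a round grey button 15 mm wide, with a small power symbol, alone at the head end, standing 6.5 mm above the remote's face; the point moves down with the button
- long_power (a joint): How far the long remote's power button is pressed: 0 = up, 0.0045 m = fully down on a hard stop; a spring button, 1 N to start it, 4 N at 1.5 mm, 5 N at 2 mm, 10 N fully down; it counts as pressed beyond 0.0015 m, so a slow press of 5 N is plenty; springs back by itself
- long_ok_top (a point): Centre of the top face of the long remote's OK button: a round grey button 18 mm wide in the middle of the ring, standing 7.5 mm above the remote's face (5.5 mm above the ring); the point moves down with the button
- long_ok (a joint): How far the OK button is pressed: 0 = up, 0.0045 m = fully down; same spring as the power button
- short_power_top (a point): Centre of the top face of the short remote's power button: a round black button 15 mm wide, with a small power symbol, alone at the head end, standing 6.5 mm above the remote's face; the point moves down with the button
- short_power (a joint): How far the short remote's power button is pressed: 0 = up, 0.0045 m = fully down; same spring as the power button of the long remote
- long_ring (a joint): The direction ring around the OK button, 42 mm outer and 27 mm inner width, stands 2 mm proud of the remote's face; pressed as one piece, 0 = up, 0.002 m = fully down; not to be pressed
- long_volume (a joint): Rocker on the long remote's own +y side at x = 22 mm, 34 by 12 mm, 2 mm proud; tips about the remote's own y axis, value 0 = level, -0.1 to 0.1 rad; not to be pressed
- long_channel (a joint): Rocker on the long remote's own -y side at x = 22 mm, 34 by 12 mm, 2 mm proud; tips about the remote's own y axis, value 0 = level, -0.1 to 0.1 rad; not to be pressed
- short_input (a joint): Square key of the short remote, 13 mm, 2 mm proud, travel 2 mm; 0 = up, 0.002 = fully down; not to be pressed
- short_volume (a joint): Rocker of the short remote, 34 by 13 mm, 2 mm proud; tips about the remote's own y axis, value 0 = level, -0.1 to 0.1 rad; not to be pressed
- long_small0 (a joint): On the long remote: small round key, 10 mm wide, stands 2 mm proud, travel 2 mm; value 0 = up, 0.002 = fully down; not to be pressed
- long_small1 (a joint): On the long remote: small round key, 10 mm wide, stands 2 mm proud, travel 2 mm; value 0 = up, 0.002 = fully down; not to be pressed
- long_small2 (a joint): On the long remote: small round key, 10 mm wide, stands 2 mm proud, travel 2 mm; value 0 = up, 0.002 = fully down; not to be pressed
- short_small (a joint): On the short remote: small round key, 10 mm wide, stands 2 mm proud, travel 2 mm; value 0 = up, 0.002 = fully down; not to be pressed
- bottle: Green glass bottle, empty and capped, 62 mm wide, 225 mm tall, standing loose in the far corner of the tray, at its -y end. Origin: centre of its underside
- coaster: Round white ceramic coaster, 96 mm wide, 8 mm thick, loose on the tray at its -y end, nearer the robot. Origin: centre of its underside
- earbuds: White earbud case, 46 by 60 by 22 mm, loose on the tray beyond the tails of the remotes. Origin: centre of its underside
- mug: Blue ceramic mug, 80 mm wide, 92 mm tall, loose on the sideboard to the right (-y) of the tray. Origin: centre of its underside
- glasses_case: Black spectacles case, 160 by 62 by 36 mm, loose on the sideboard to the left (+y) of the tray. Origin: centre of its underside
- candle_tin: Brass candle tin, 74 mm wide, 52 mm high, loose on the sideboard to the left (+y) of the tray. Origin: centre of its underside

How it is judged:
By the outcome, as a careful person would: the job done as asked, in the order asked, and still so for the second after the job is handed in, with the robot touching nothing.
It also fails if it takes over 43 s, if anything falls off the work surface, if the arm or the gripper's body presses on something with over 40 N, if the wrist force passes 120 N, or if a joint passes its speed limit or range.

## Robot

A 6-joint arm with a two-finger parallel gripper is mounted at the origin on the work surface. World frame = base frame: x ahead of the robot, y to its left, z up, the work surface at z = 0. Lengths are in m, angles in rad, forces in N, time in s.
With the tool pointing down it reaches from about 0.3 to 0.775 m from the base axis. Payload 14.6 kg.
Tool frame: the origin (TCP) lies at the very end of the fingers, on their centre line; the grasp point (between the pads) lies 19 mm behind it (env.grip_point_offset is the distance from the TCP to the grasp point, in m); z points along the fingers, y is the line along which they close (so a half turn about z gives the same grasp; the last joint's range is limited). The gripper opens to 85 mm and grips with 20 to 120 N. Pads are 22 mm wide; open, the fingers measure 114 mm over their backs; the gripper's body (76 mm by 85 mm) begins 54 mm behind the grasp point. The pads swing forward as they close: fully open they stand 13 mm farther back than shut.
Start: joints at [1.202, 0.3, 1.521, -0, 1.321, -0.067], TCP at [0.163, 0.525, 0.231] pointing down, gripper open.
Joint ranges: [-3.03, 3.03], [-0.79, 2.21], [0.23, 2.52], [-1.04, 4.18], [0, 3.07], [-2.55, 2.55]. Speed limits (rad/s): [2.22, 2.22, 2.57, 3.14, 3.14, 3.14].

## Interface

Orientations are given as a unit quaternion [w, x, y, z].
In Python, from station import env gives the robot as it stands. The module is installed in compiled form; this text tells all that it offers.
- The arm moves only by the tool move_arm, never from a script. Its argument "steps" is a list of rows, each an object of numbers: "dx", "dy", "dz": the shift along the tool's x, y, z scaled (see below); "ax", "ay", "az": the turn, a rotation vector about the tool's x, y, z scaled (see below); "jaw": the opening in per cent of the stroke, from 0 (shut) to 100 (fully open). In form: [{"dx": .., "dy": .., "dz": .., "ax": .., "ay": .., "az": .., "jaw": ..}, ...]. A call has 1 to 20 rows; each row is the pose to reach, as a shift and turn from the pose commanded when the call began, along the tool's axes at that moment, turning the shorter way round; what a row does not reach only later rows make up. The controller multiplies each number of a shift by 0.25 m and each number of a turn by 360 degrees. A row lasts 1/8 s, in which the tool goes at most 62.5 mm and 10.7 degrees, less where a joint would pass 70% of its speed; a pose out of reach is approached as far as the arm can. A call with a number of a shift or a turn outside -1 to 1 is refused whole. A call with a gripper value outside its range is refused whole. The fingers move at their own pace and stop on an object; "force" is the grip in N (left out, the last holds). Time passes only in rows, so rows that repeat a pose let the fingers close. It gives the time, the measured TCP pose, the force, the opening and the grip force at its end, in the units of the state.
- env.get_obs(): the state, without advancing time (a new reading comes with each control period).
- env.get_image(name): name is "scene" or "top" or "wrist"; returns the picture (400x640x3 uint8, red, green, blue); there is no depth.
- env.get_calibration(name): a dict with "fx", "fy", "cx", "cy" (pixels), "xyz" and "attitude" of the camera in the world. Camera axes: x right, y down, z forward; pixel columns grow to the right and rows downward; lengths in m; the calibration is good to about 2 mm. The wrist camera is an equidistant fisheye: a pixel r from the principal point sees the ray r / f radians off the axis. A picture is of the moment at which its call begins: read the wrist's pose just before it. get_calibration takes no time and is no camera call; for the wrist camera it gives the pose at the moment of the call.
- env.sign_off(): hands the job in; it is judged then, once.
The state is a dict: "time_s": time; "joint_positions": joint angles; "joint_velocities": joint speeds; "joint_torque": joint torques, N m; "position": TCP position; "tcp_rot": TCP orientation; "force": force on the tool from outside, world axes, zero at the start; "moment": the same for the moment, N m; "finger_gap": finger opening in m; "grip_force": force on a finger pad.
Only numpy, scipy, OpenCV 4.12 (cv2) and the standard library are available. Lean on these libraries where they do the work, as an engineer would, in place of code of your own. Each camera call takes 0.05 s, during which the arm holds its last target. There are 200 camera calls.

## Working session

There is one attempt and no reset: what is moved stays moved. The work goes in short steps, Python scripts to look and compute and a tool call to move; the robot and the scene stay as the last step left them, time stands still between calls to the robot, and variables do not carry over. Pictures are saved under pics/ and viewed, at most 10 in all, crops included, and the job is handed in when it is done.

Besides the shell and the picture viewer there is one more tool, called as name([rows], argument=value, ...), one row to a line, values as JSON. move_arm: Moves the arm, as the interface text tells. Shifts and turns lie within -1 to 1; 1 stands for 0.25 m of shift or 360 degrees of turn. Its arguments: {"type":"object","properties":{"steps":{"type":"array","items":{"type":"object","properties":{"dx":{"type":"number","minimum":-1,"maximum":1},"dy":{"type":"number","minimum":-1,"maximum":1},"dz":{"type":"number","minimum":-1,"maximum":1},"ax":{"type":"number","minimum":-1,"maximum":1},"ay":{"type":"number","minimum":-1,"maximum":1},"az":{"type":"number","minimum":-1,"maximum":1},"jaw":{"type":"number"}}}},"force":{"type":"number"}},"required":["steps"]}

```bash
mkdir -p pics; python3 - <<'E'
from station import env
import cv2
o=env.get_obs(); print(o['time_s'],o['position'],o['tcp_rot'],o['finger_gap'],o['force'])
for n in("top","scene"):
    im=env.get_image(n); cv2.imwrite(f"pics/{n}0.png",im[:,:,::-1]); print(n,env.get_calibration(n))
E
```

```text
0.0 [0.16338471 0.52492472 0.23070013] [-1.27066454e-04  1.50307979e-01  9.88639040e-01 -5.86394319e-04] 0.08528710139835471 [ 0.08544209 -0.74060602  0.03148897]
top {'fx': 516.835734423052, 'fy': 516.835734423052, 'cx': 317.41006422381463, 'cy': 208.96002091368428, 'xyz': array([ 0.39087902, -0.01741064,  1.75845883]), 'attitude': array([ 0.03734229, -0.70389442,  0.7080787 , -0.04198525])}
scene {'fx': 403.8511309736222, 'fy': 403.8511309736222, 'cx': 319.86423663811144, 'cy': 196.77864745974222, 'xyz': array([ 1.39370119, -0.0154851 ,  1.1577689 ]), 'attitude': array([-0.22258385,  0.67645688,  0.66651493, -0.22050027])}
```

View pics/top0.png

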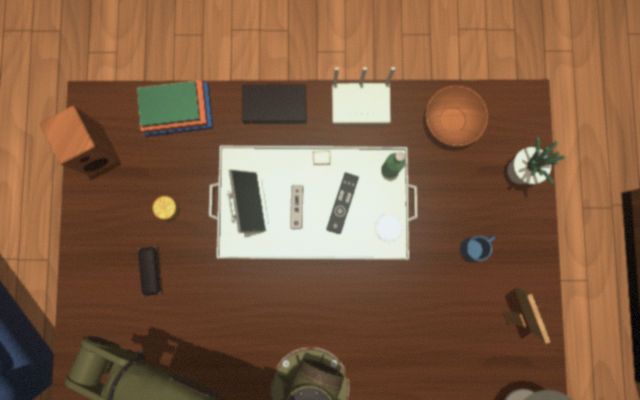

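View pics/scene0.png

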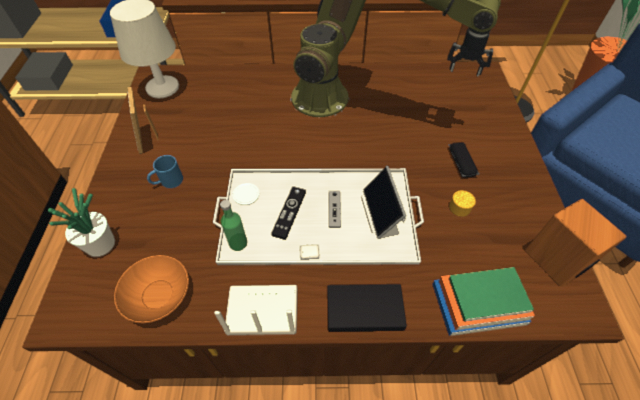

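Top view: the long remote runs from its head (333,231) to its tail (350,176), with OK near (340,211). The short remote's head is at (297,228). Both heads point at the robot, and the tablet is at (248,200).

```bash
cat > h.py <<'E'
import numpy as np, cv2
from scipy.spatial.transform import Rotation as R
def rot(q): return R.from_quat(np.roll(q,-1))
def toworld(c,uv,z,fish=False):
    x,y=(uv[0]-c['cx'])/c['fx'],(uv[1]-c['cy'])/c['fy']
    d=np.array([x,y,1.])
    if fish:
        r=np.hypot(x,y); s=np.sinc(r/np.pi); d=np.array([x*s,y*s,np.cos(r)])
    d=rot(c['attitude']).apply(d); p=np.array(c['xyz'])
    return p+d*(z-p[2])/d[2]
def topix(c,P,fish=False):
    v=rot(c['attitude']).inv().apply(np.array(P)-c['xyz'])
    if fish:
        r=np.hypot(v[0],v[1]); t=np.arctan2(r,v[2]); v=np.array([v[0]/r*t,v[1]/r*t,1])
    return np.array([c['fx']*v[0]/v[2]+c['cx'],c['fy']*v[1]/v[2]+c['cy']])
def shift(o,P):  # scaled shift in tool axes from present pose to P
    return rot(o['tcp_rot']).inv().apply(np.array(P)-o['position'])/0.25
E
python3 - <<'E'
from station import env
from h import *
c=env.get_calibration('top')
for n,p,z in (('trayNear',(313,259),.021),('trayFar',(313,148),.021),('Lhead',(333,232),.023),('Ltail',(350,175),.023),('OK',(340,211),.0305),('Shead',(297,228),.019),('Stail',(297,185),.019),('tab',(265,232),.03),('handleL',(211,200),.03),('handleR',(415,200),.03)): print(n,toworld(c,p,z).round(3))
im=cv2.imread('pics/top0.png')[150:260,200:420]; cv2.imwrite('pics/c1.png',cv2.resize(im,None,fx=3.6,fy=3.6,interpolation=cv2.INTER_CUBIC))
o=env.get_obs(); print(R.from_quat(np.roll(o['tcp_rot'],-1)).as_matrix().round(3), shift(o,(0.33,-0.03,.26)))
w=env.get_calibration('wrist'); print(w, rot(o['tcp_rot']).inv().apply(w['xyz']-o['position']))
E
```

```text
trayNear [ 0.418 -0.014  0.021]
trayFar [ 0.797 -0.016  0.021]
Lhead [ 0.508 -0.081  0.023]
Ltail [ 0.702 -0.141  0.023]
OK [ 0.578 -0.105  0.03 ]
Shead [0.523 0.04  0.019]
Stail [0.669 0.039 0.019]
tab [0.509 0.146 0.03 ]
handleL [0.618 0.329 0.03 ]
handleR [ 0.614 -0.359  0.03 ]
[[-0.955  0.297 -0.   ]
 [ 0.297  0.955 -0.001]
 [ 0.    -0.001 -1.   ]] [-1.29603267 -1.92156215 -0.1150152 ]
{'fx': 309.70691628693146, 'fy': 309.70691628693146, 'cx': 316.0914731886332, 'cy': 200.81215686879682, 'xyz': array([0.08318943, 0.54930557, 0.37398175]), 'attitude': array([0.13363864, 0.79400822, 0.58500199, 0.09728478])} [ 0.08384176 -0.00073827 -0.14318446]
```

View pics/c1.png

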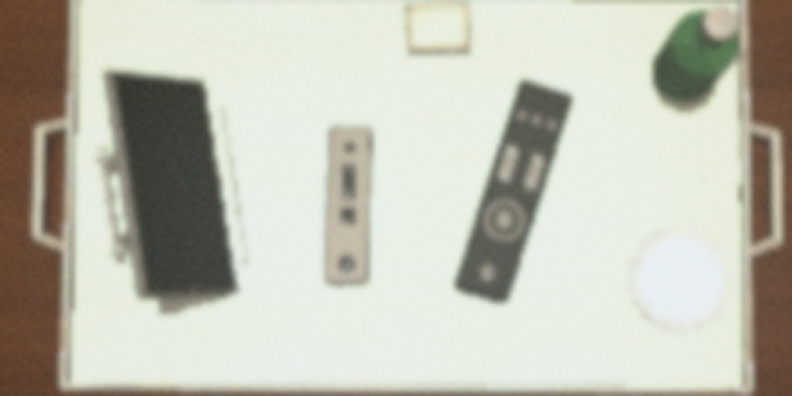

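Crop: long power is at crop (488,272), OK at (505,219) and short power at (347,263). Next, move the arm over the remotes with the jaw shut.

```bash
python3 - <<'E'
from station import env
from h import *
c=env.get_calibration('top')
g={}
for n,p,z in (('LP',(488,272),.0295),('OK',(505,219),.0305),('SP',(347,263),.0255),('Sq',(347,215),.021)):
    uv=(200+(p[0]+.5)/3.6-.5,150+(p[1]+.5)/3.6-.5); g[n]=toworld(c,uv,z); print(n,g[n].round(4))
print(np.linalg.norm(g['LP']-g['OK']),np.linalg.norm(g['SP']-g['Sq']))
o=env.get_obs(); print(shift(o,(0.46,-0.03,.24)))
E
```

```text
LP [ 0.5306 -0.0887  0.0295]
OK [ 0.5801 -0.1051  0.0305]
SP [0.5401 0.0428 0.0255]
Sq [0.5857 0.0429 0.021 ]
0.05213577038895675 0.045851522680468965
[-1.79253855 -1.76692466 -0.03520813]
```

The spacings come out at 52.1 and 45.9 mm, against 52 and 46 nominal. I'll go in two halves.

move_arm([
  {"dx": -0.9, "dy": -0.88, "dz": -0.03, "jaw": 0},
  {"dx": -0.9, "dy": -0.88, "dz": -0.03, "jaw": 0},
  {"dx": -0.9, "dy": -0.88, "dz": -0.03, "jaw": 0},
  {"dx": -0.9, "dy": -0.88, "dz": -0.03, "jaw": 0},
  {"dx": -0.9, "dy": -0.88, "dz": -0.03, "jaw": 0},
  {"dx": -0.9, "dy": -0.88, "dz": -0.03, "jaw": 0},
  {"dx": -0.9, "dy": -0.88, "dz": -0.03, "jaw": 0},
])

```text
$.steps[0]: bad value
```

move_arm([
  {"dx": -0.89, "dy": -0.88, "dz": 0, "jaw": 0},
  {"dx": -0.89, "dy": -0.88, "dz": 0, "jaw": 0},
  {"dx": -0.89, "dy": -0.88, "dz": 0, "jaw": 0},
  {"dx": -0.89, "dy": -0.88, "dz": 0, "jaw": 0},
  {"dx": -0.89, "dy": -0.88, "dz": 0, "jaw": 0},
  {"dx": -0.89, "dy": -0.88, "dz": 0, "jaw": 0},
  {"dx": -0.89, "dy": -0.88, "dz": 0, "jaw": 0},
  {"dx": -0.89, "dy": -0.88, "dz": 0, "jaw": 0},
  {"dx": -0.89, "dy": -0.88, "dz": 0, "jaw": 0},
])

```text
$.steps[0]: bad value
```

```bash
python3 - <<'E'
from station import env
from h import *
o=env.get_obs(); c=env.get_calibration('wrist'); im=env.get_image('wrist')
print(o['time_s'],o['position'],o['tcp_rot'],o['finger_gap'],o['force'],o['joint_positions'].round(2))
cv2.imwrite('pics/w1.png',im[:,:,::-1]); np.save('c1.npy',c,allow_pickle=True)
for n,P in (('LP',[.5306,-.0887,.0295]),('OK',[.5801,-.1051,.0305]),('SP',[.5401,.0428,.0255]),('Sq',[.5857,.0429,.021]),('tcp',o['position'])): print(n,topix(c,P,True).round(1))
E
```

```text
0.1 [0.16340846 0.52495692 0.23079018] [-1.13240765e-04  1.50321015e-01  9.88637113e-01 -4.89109265e-04] 0.08544794319355684 [-0.41752436 -0.18047873 -1.10549379] [ 1.2   0.3   1.52  0.    1.32 -0.07]
LP [117.1 397.4]
OK [124.7 409.5]
SP [158.4 400.8]
Sq [170.1 410.8]
tcp [317.6 262. ]
```

View pics/w1.png

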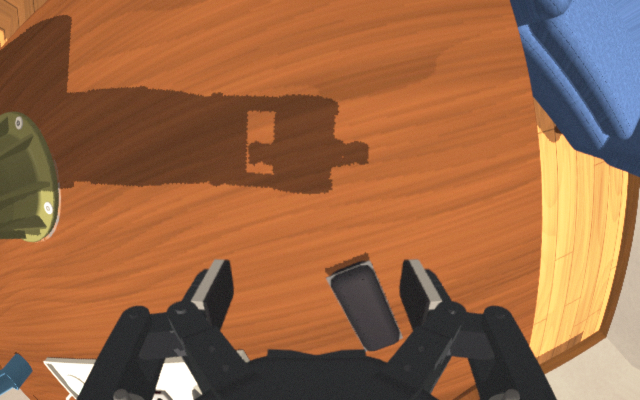

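The moves were refused, so the arm is still at the start: the picture shows the open fingers over the spectacles case. I'll give all seven fields this time.

move_arm([
  {"dx": -0.9, "dy": -0.88, "dz": -0.03, "ax": 0, "ay": 0, "az": 0, "jaw": 0},
  {"dx": -0.9, "dy": -0.88, "dz": -0.03, "ax": 0, "ay": 0, "az": 0, "jaw": 0},
  {"dx": -0.9, "dy": -0.88, "dz": -0.03, "ax": 0, "ay": 0, "az": 0, "jaw": 0},
  {"dx": -0.9, "dy": -0.88, "dz": -0.03, "ax": 0, "ay": 0, "az": 0, "jaw": 0},
  {"dx": -0.9, "dy": -0.88, "dz": -0.03, "ax": 0, "ay": 0, "az": 0, "jaw": 0},
  {"dx": -0.9, "dy": -0.88, "dz": -0.03, "ax": 0, "ay": 0, "az": 0, "jaw": 0},
  {"dx": -0.9, "dy": -0.88, "dz": -0.03, "ax": 0, "ay": 0, "az": 0, "jaw": 0},
])

```text
time_s: 1.02
position: [0.3129, 0.2484, 0.2388]
tcp_rot: [-0.0, 0.151, 0.989, 0.0]
force: [-0.7, 0.3, -0.2]
finger_gap: -0.0002
grip_force: 0.0
```

move_arm([
  {"dx": -0.89, "dy": -0.88, "dz": 0, "ax": 0, "ay": 0, "az": 0, "jaw": 0},
  {"dx": -0.89, "dy": -0.88, "dz": 0, "ax": 0, "ay": 0, "az": 0, "jaw": 0},
  {"dx": -0.89, "dy": -0.88, "dz": 0, "ax": 0, "ay": 0, "az": 0, "jaw": 0},
  {"dx": -0.89, "dy": -0.88, "dz": 0, "ax": 0, "ay": 0, "az": 0, "jaw": 0},
  {"dx": -0.89, "dy": -0.88, "dz": 0, "ax": 0, "ay": 0, "az": 0, "jaw": 0},
  {"dx": -0.89, "dy": -0.88, "dz": 0, "ax": 0, "ay": 0, "az": 0, "jaw": 0},
  {"dx": -0.89, "dy": -0.88, "dz": 0, "ax": 0, "ay": 0, "az": 0, "jaw": 0},
  {"dx": -0.89, "dy": -0.88, "dz": 0, "ax": 0, "ay": 0, "az": 0, "jaw": 0},
  {"dx": -0.89, "dy": -0.88, "dz": 0, "ax": 0, "ay": 0, "az": 0, "jaw": 0},
])

```text
time_s: 2.15
position: [0.4599, -0.0269, 0.239]
tcp_rot: [0.0, 0.149, 0.989, 0.0]
force: [0.1, -1.3, -0.2]
finger_gap: 0.0
grip_force: 0.0
```

```bash
python3 - <<'E'
from station import env
from h import *
o=env.get_obs(); c=env.get_calibration('wrist'); im=env.get_image('wrist')
print(o['time_s'],o['position'],o['tcp_rot'],o['finger_gap'],o['force'],o['joint_positions'].round(2))
cv2.imwrite('pics/w2.png',im[:,:,::-1]); np.save('c1.npy',c,allow_pickle=True)
for n,P in (('LP',[.5306,-.0887,.0295]),('OK',[.5801,-.1051,.0305]),('SP',[.5401,.0428,.0255]),('Sq',[.5857,.0429,.021]),('tcp',o['position'])): print(n,topix(c,P,True).round(1))
E
```

```text
2.15 [ 0.45985261 -0.0268676   0.23897089] [1.99082441e-04 1.49378560e-01 9.88780059e-01 4.13048731e-05] 3.4872856331234296e-05 [ 0.1214175  -1.32125587 -0.16494855] [-0.14  0.09  1.75  0.    1.3  -1.41]
LP [286.6 236.6]
OK [287.4 271.9]
SP [388.5 213.5]
Sq [394.7 242.6]
tcp [317.6 262. ]
```

View pics/w2.png

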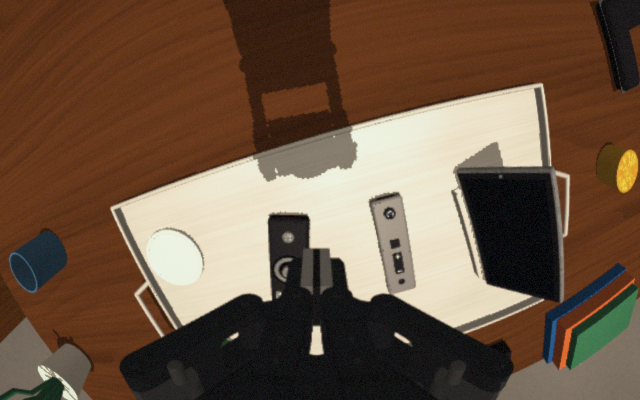

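Wrist view: long power at about (288,238), short power at about (390,213), and OK at about (287,270), all within 2 px of the prediction. Refine by centroid.

```bash
python3 - <<'E'
from station import env
from h import *
c=np.load('c1.npy',allow_pickle=True).item(); im=cv2.imread('pics/w2.png',0)
o=env.get_obs()
for n,(u,v),z,r,br in (('LP',(287,237),.0295,10,1),('SP',(390,213),.0255,9,0),('OK',(287,271),.0305,6,1)):
    w=im[v-r:v+r+1,u-r:u+r+1]; t,b=cv2.threshold(w,0,255,(cv2.THRESH_BINARY if br else cv2.THRESH_BINARY_INV)|cv2.THRESH_OTSU)
    k,l,s,ce=cv2.connectedComponentsWithStats(b); i=1+np.argmin([np.hypot(*(x-r)) if q[4]>12 else 99 for x,q in zip(ce[1:],s[1:])])
    p=ce[i]+[u-r,v-r]; P=toworld(c,p,z,True); print(n,t,s[i],p.round(1),P.round(4),'shift to +8mm',shift(o,P+[0,0,.008]).round(3))
im=cv2.imread('pics/w2.png')[190:300,250:420]; cv2.imwrite('pics/c2.png',cv2.resize(im,None,fx=4.7,fy=4.7,interpolation=cv2.INTER_CUBIC))
E
```

```text
LP 84.0 [ 5  5 12 11 98] [287.7 237. ] [ 0.5315 -0.0876  0.0295] shift to +8mm [-0.345 -0.146  0.806]
SP 109.0 [  2   3  13  13 107] [388.9 212.8] [0.5393 0.0435 0.0255] shift to +8mm [-0.22   0.364  0.822]
OK 67.0 [ 0  2  7 11 49] [284.5 271.9] [ 0.579  -0.1087  0.0305] shift to +8mm [-0.551 -0.171  0.802]
```

View pics/c2.png

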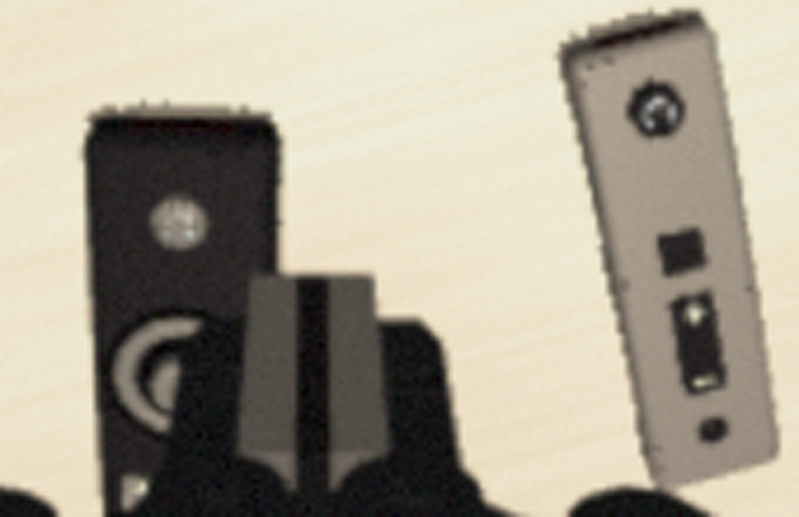

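Top and wrist estimates agree to about 1.5 mm for the two power buttons (LP 0.531,-0.088; SP 0.540,0.043). OK is half hidden by the finger, so for it I rely on the top view (0.580,-0.105). Next, hover over the long power button.

move_arm([
  {"dx": -0.344, "dy": -0.149, "dz": 0, "ax": 0, "ay": 0, "az": 0, "jaw": 0},
  {"dx": -0.344, "dy": -0.149, "dz": 0.2, "ax": 0, "ay": 0, "az": 0, "jaw": 0},
  {"dx": -0.344, "dy": -0.149, "dz": 0.4, "ax": 0, "ay": 0, "az": 0, "jaw": 0},
  {"dx": -0.344, "dy": -0.149, "dz": 0.6, "ax": 0, "ay": 0, "az": 0, "jaw": 0},
  {"dx": -0.344, "dy": -0.149, "dz": 0.75, "ax": 0, "ay": 0, "az": 0, "jaw": 0},
  {"dx": -0.344, "dy": -0.149, "dz": 0.8, "ax": 0, "ay": 0, "az": 0, "jaw": 0},
  {"dx": -0.344, "dy": -0.149, "dz": 0.8, "ax": 0, "ay": 0, "az": 0, "jaw": 0},
  {"dx": -0.344, "dy": -0.149, "dz": 0.8, "ax": 0, "ay": 0, "az": 0, "jaw": 0},
])

```text
time_s: 3.2
position: [0.5319, -0.0892, 0.0404]
tcp_rot: [0.001, 0.15, 0.989, -0.0]
force: [-0.2, 0.1, 0.5]
finger_gap: -0.0004
grip_force: 0.0
```

```bash
python3 - <<'E'
from station import env
from h import *
o=env.get_obs(); print(o['time_s'],o['position'].round(4),o['force'].round(2),shift(o,(.531,-.0882,.0295)).round(4))
c=env.get_calibration('wrist'); im=env.get_image('wrist')
print(topix(c,(.531,-.0882,.0295),True), topix(c,o['position'],True))
cv2.imwrite('pics/w3.png',cv2.resize(im[170:320,220:420,::-1],None,fx=4,fy=4,interpolation=cv2.INTER_CUBIC))
E
```

```text
3.2 [ 0.5319 -0.0892  0.0404] [-0.18  0.12  0.52] [0.0047 0.0028 0.0437]
[318.77389066 250.36737663] [317.58059674 261.94992162]
```

View pics/w3.png

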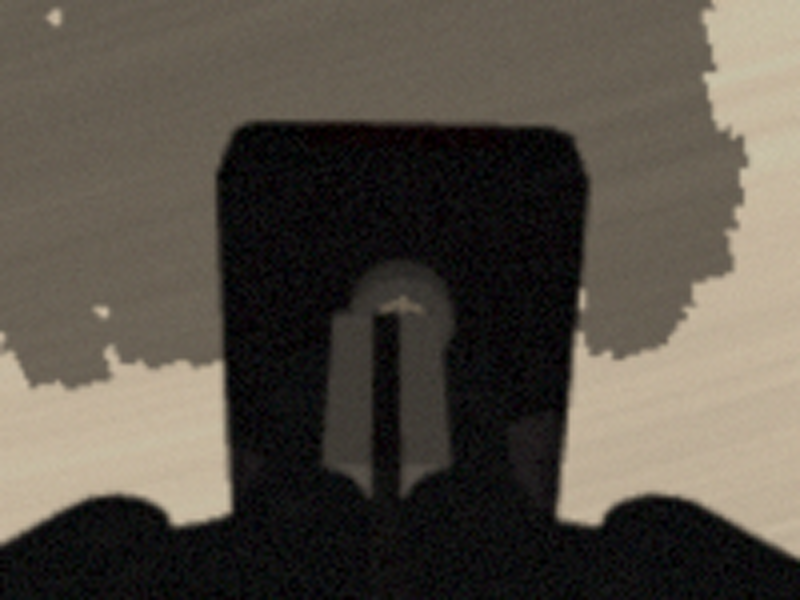

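Hover view: the button's centre is at about crop (401,309), px (320,247). The finger's middle is at px 316.5, so a correction of about 2 mm is due.

```bash
python3 - <<'E'
from station import env
from h import *
o=env.get_obs(); c=env.get_calibration('wrist')
P=toworld(c,(320.1,247.3),.0295,True); print(o['position'],P,shift(o,P))
P=toworld(c,(316.5,262),.0404,True);print(P)
E
```

```text
[ 0.53182707 -0.08923567  0.04037487] [ 0.52926673 -0.08693271  0.0295    ] [0.01262615 0.00574565 0.04346857]
[ 0.53168207 -0.08979576  0.0404    ]
```

move_arm([
  {"dx": 0.01, "dy": 0.007, "dz": 0, "ax": 0, "ay": 0, "az": 0, "jaw": 0},
  {"dx": 0.01, "dy": 0.007, "dz": 0.015, "ax": 0, "ay": 0, "az": 0, "jaw": 0},
  {"dx": 0.01, "dy": 0.007, "dz": 0.025, "ax": 0, "ay": 0, "az": 0, "jaw": 0},
  {"dx": 0.01, "dy": 0.007, "dz": 0.025, "ax": 0, "ay": 0, "az": 0, "jaw": 0},
])

```text
time_s: 3.75
position: [0.529, -0.0867, 0.0323]
tcp_rot: [-0.0, 0.15, 0.989, 0.0]
force: [-0.4, 1.0, 0.2]
finger_gap: -0.0003
grip_force: 0.0
```

move_arm([
  {"dx": 0, "dy": 0, "dz": 0.008, "ax": 0, "ay": 0, "az": 0, "jaw": 0},
  {"dx": 0, "dy": 0, "dz": 0.011, "ax": 0, "ay": 0, "az": 0, "jaw": 0},
  {"dx": 0, "dy": 0, "dz": 0.014, "ax": 0, "ay": 0, "az": 0, "jaw": 0},
  {"dx": 0, "dy": 0, "dz": 0.017, "ax": 0, "ay": 0, "az": 0, "jaw": 0},
  {"dx": 0, "dy": 0, "dz": 0.017, "ax": 0, "ay": 0, "az": 0, "jaw": 0},
  {"dx": 0, "dy": 0, "dz": 0.017, "ax": 0, "ay": 0, "az": 0, "jaw": 0},
])

```text
time_s: 4.5
position: [0.5292, -0.0867, 0.0284]
tcp_rot: [0.0, 0.15, 0.989, -0.0]
force: [-1.5, 0.2, 3.3]
finger_gap: -0.0002
grip_force: 1.7
```

Contact, 3.3 N (about 1.1 mm). A little farther, to just over 5 N.

move_arm([
  {"dx": 0, "dy": 0, "dz": 0.003, "ax": 0, "ay": 0, "az": 0, "jaw": 0},
  {"dx": 0, "dy": 0, "dz": 0.006, "ax": 0, "ay": 0, "az": 0, "jaw": 0},
  {"dx": 0, "dy": 0, "dz": 0.006, "ax": 0, "ay": 0, "az": 0, "jaw": 0},
])

```text
time_s: 4.88
position: [0.5292, -0.0867, 0.0269]
tcp_rot: [0.0, 0.15, 0.989, -0.0]
force: [-2.9, 1.2, 6.1]
finger_gap: 0.0002
grip_force: 3.1
```

6.1 N, about 2.5 mm, so it's pressed. Lift straight up and go to hover over the short remote's power button.

move_arm([
  {"dx": 0, "dy": 0, "dz": -0.03, "ax": 0, "ay": 0, "az": 0, "jaw": 0},
  {"dx": 0, "dy": 0, "dz": -0.2, "ax": 0, "ay": 0, "az": 0, "jaw": 0},
  {"dx": 0.06, "dy": 0.255, "dz": -0.2, "ax": 0, "ay": 0, "az": 0, "jaw": 0},
  {"dx": 0.121, "dy": 0.51, "dz": -0.2, "ax": 0, "ay": 0, "az": 0, "jaw": 0},
  {"dx": 0.121, "dy": 0.51, "dz": -0.2, "ax": 0, "ay": 0, "az": 0, "jaw": 0},
  {"dx": 0.121, "dy": 0.51, "dz": -0.08, "ax": 0, "ay": 0, "az": 0, "jaw": 0},
  {"dx": 0.121, "dy": 0.51, "dz": -0.03, "ax": 0, "ay": 0, "az": 0, "jaw": 0},
  {"dx": 0.121, "dy": 0.51, "dz": -0.03, "ax": 0, "ay": 0, "az": 0, "jaw": 0},
  {"dx": 0.121, "dy": 0.51, "dz": -0.03, "ax": 0, "ay": 0, "az": 0, "jaw": 0},
])

```text
time_s: 6.0
position: [0.5386, 0.0436, 0.0351]
tcp_rot: [0.001, 0.151, 0.989, 0.0]
force: [0.3, -0.3, -0.4]
finger_gap: -0.0003
grip_force: 0.0
```

```bash
python3 - <<'E'
from station import env
from h import *
o=env.get_obs(); print(o['time_s'],o['position'].round(4),o['force'].round(2))
c=env.get_calibration('wrist'); im=env.get_image('wrist')
print(topix(c,(.538,.044,.0255),True), topix(c,o['position'],True))
cv2.imwrite('pics/w4.png',cv2.resize(im[170:320,220:420,::-1],None,fx=4,fy=4,interpolation=cv2.INTER_CUBIC))
E
```

```text
6.0 [0.5386 0.0436 0.0351] [ 0.33 -0.3  -0.35]
[317.83804451 252.22312447] [317.61826847 261.98355122]
```

View pics/w4.png

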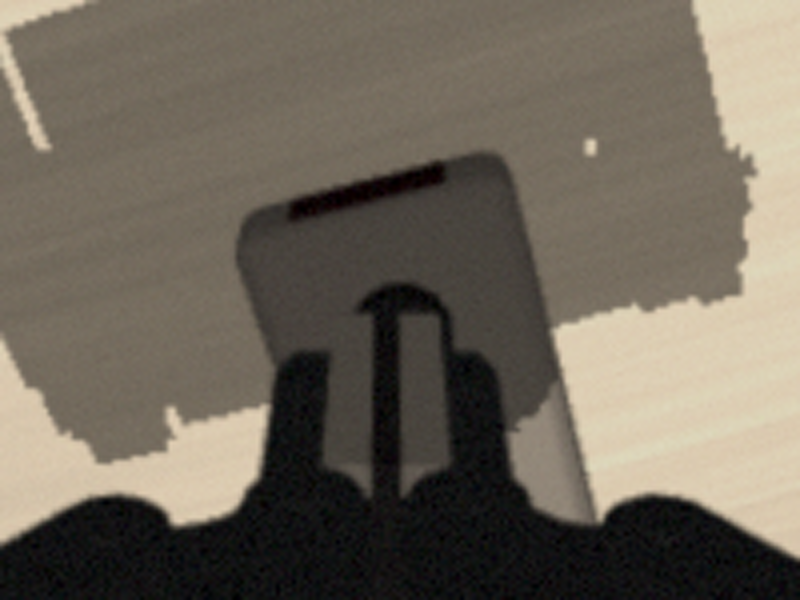

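The short button's visible top edge is at crop (403,283) and its right edge is at 452, so the centre is at px (320.2,253.5). That is 1.4 mm to +y of the tool. Correct and press slowly.

move_arm([
  {"dx": -0.002, "dy": 0.007, "dz": 0, "ax": 0, "ay": 0, "az": 0, "jaw": 0},
  {"dx": -0.002, "dy": 0.007, "dz": 0.02, "ax": 0, "ay": 0, "az": 0, "jaw": 0},
  {"dx": -0.002, "dy": 0.007, "dz": 0.03, "ax": 0, "ay": 0, "az": 0, "jaw": 0},
  {"dx": -0.002, "dy": 0.007, "dz": 0.034, "ax": 0, "ay": 0, "az": 0, "jaw": 0},
  {"dx": -0.002, "dy": 0.007, "dz": 0.038, "ax": 0, "ay": 0, "az": 0, "jaw": 0},
  {"dx": -0.002, "dy": 0.007, "dz": 0.042, "ax": 0, "ay": 0, "az": 0, "jaw": 0},
  {"dx": -0.002, "dy": 0.007, "dz": 0.042, "ax": 0, "ay": 0, "az": 0, "jaw": 0},
  {"dx": -0.002, "dy": 0.007, "dz": 0.042, "ax": 0, "ay": 0, "az": 0, "jaw": 0},
])

```text
time_s: 7.05
position: [0.5391, 0.0456, 0.0239]
tcp_rot: [-0.0, 0.15, 0.989, -0.0]
force: [-3.7, 0.2, 4.3]
finger_gap: 0.0002
grip_force: 2.2
```

move_arm([
  {"dx": 0, "dy": 0, "dz": 0.0035, "ax": 0, "ay": 0, "az": 0, "jaw": 0},
  {"dx": 0, "dy": 0, "dz": 0.0035, "ax": 0, "ay": 0, "az": 0, "jaw": 0},
  {"dx": 0, "dy": 0, "dz": 0.0035, "ax": 0, "ay": 0, "az": 0, "jaw": 0},
])

```text
time_s: 7.42
position: [0.5392, 0.0455, 0.023]
tcp_rot: [0.0, 0.15, 0.989, 0.0]
force: [-3.7, -0.5, 6.6]
finger_gap: 0.0
grip_force: 3.0
```

6.6 N, about 2.5 mm, so it's pressed. Lift and go to hover over OK.

move_arm([
  {"dx": 0, "dy": 0, "dz": -0.03, "ax": 0, "ay": 0, "az": 0, "jaw": 0},
  {"dx": 0, "dy": 0, "dz": -0.24, "ax": 0, "ay": 0, "az": 0, "jaw": 0},
  {"dx": -0.164, "dy": -0.26, "dz": -0.24, "ax": 0, "ay": 0, "az": 0, "jaw": 0},
  {"dx": -0.328, "dy": -0.521, "dz": -0.24, "ax": 0, "ay": 0, "az": 0, "jaw": 0},
  {"dx": -0.328, "dy": -0.521, "dz": -0.24, "ax": 0, "ay": 0, "az": 0, "jaw": 0},
  {"dx": -0.328, "dy": -0.521, "dz": -0.12, "ax": 0, "ay": 0, "az": 0, "jaw": 0},
  {"dx": -0.328, "dy": -0.521, "dz": -0.074, "ax": 0, "ay": 0, "az": 0, "jaw": 0},
  {"dx": -0.328, "dy": -0.521, "dz": -0.074, "ax": 0, "ay": 0, "az": 0, "jaw": 0},
  {"dx": -0.328, "dy": -0.521, "dz": -0.074, "ax": 0, "ay": 0, "az": 0, "jaw": 0},
])

```text
time_s: 8.55
position: [0.5792, -0.1029, 0.0424]
tcp_rot: [0.001, 0.15, 0.989, -0.0]
force: [0.2, 0.7, 0.6]
finger_gap: -0.0001
grip_force: 0.0
```

```bash
python3 - <<'E'
from station import env
from h import *
o=env.get_obs(); print(o['time_s'],o['position'].round(4),o['force'].round(2))
c=env.get_calibration('wrist'); im=env.get_image('wrist')
print(topix(c,(.5786,-.1031,.0305),True), topix(c,(.5292,-.0867,.0295),True), topix(c,o['position'],True))
cv2.imwrite('pics/w5.png',cv2.resize(np.minimum(im[150:300,220:420,::-1]*2.,255).astype(np.uint8),None,fx=4,fy=4,interpolation=cv2.INTER_CUBIC))
E
```

```text
8.55 [ 0.5792 -0.1029  0.0424] [0.16 0.68 0.55]
[316.87212493 250.47556765] [318.98893204 159.06726075] [317.59013321 261.93817657]
```

View pics/w5.png

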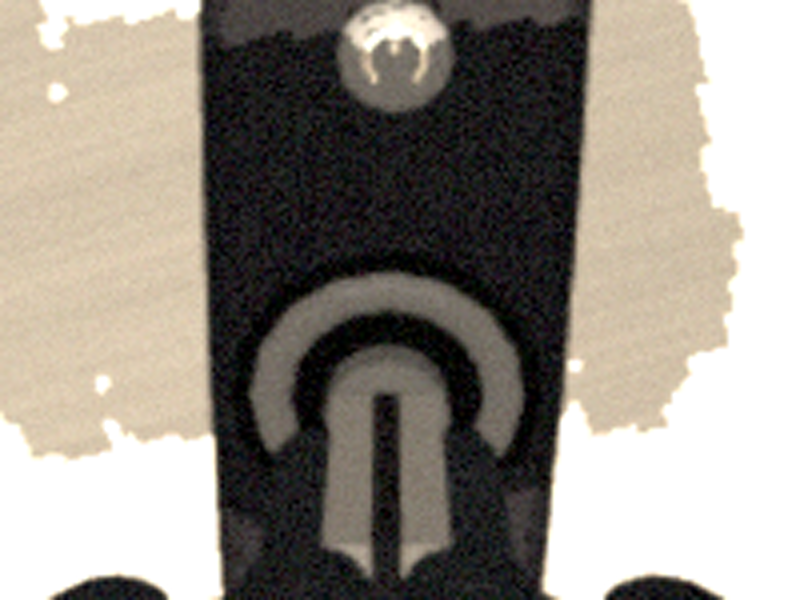

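The OK button is centred at crop (387,403), px (316.8,250.8), as predicted and in line with the finger (386). The power button is back up at (395,55). Press straight down.

move_arm([
  {"dx": 0, "dy": 0, "dz": 0.02, "ax": 0, "ay": 0, "az": 0, "jaw": 0},
  {"dx": 0, "dy": 0, "dz": 0.035, "ax": 0, "ay": 0, "az": 0, "jaw": 0},
  {"dx": 0, "dy": 0, "dz": 0.04, "ax": 0, "ay": 0, "az": 0, "jaw": 0},
  {"dx": 0, "dy": 0, "dz": 0.044, "ax": 0, "ay": 0, "az": 0, "jaw": 0},
  {"dx": 0, "dy": 0, "dz": 0.048, "ax": 0, "ay": 0, "az": 0, "jaw": 0},
  {"dx": 0, "dy": 0, "dz": 0.05, "ax": 0, "ay": 0, "az": 0, "jaw": 0},
  {"dx": 0, "dy": 0, "dz": 0.05, "ax": 0, "ay": 0, "az": 0, "jaw": 0},
  {"dx": 0, "dy": 0, "dz": 0.05, "ax": 0, "ay": 0, "az": 0, "jaw": 0},
])

```text
time_s: 9.6
position: [0.5787, -0.1032, 0.029]
tcp_rot: [0.0, 0.15, 0.989, -0.0]
force: [-3.9, 1.2, 4.5]
finger_gap: -0.0002
grip_force: 2.0
```

move_arm([
  {"dx": 0, "dy": 0, "dz": 0.0035, "ax": 0, "ay": 0, "az": 0, "jaw": 0},
  {"dx": 0, "dy": 0, "dz": 0.0035, "ax": 0, "ay": 0, "az": 0, "jaw": 0},
  {"dx": 0, "dy": 0, "dz": 0.0035, "ax": 0, "ay": 0, "az": 0, "jaw": 0},
])

```text
time_s: 9.98
position: [0.5788, -0.1032, 0.0282]
tcp_rot: [0.0, 0.15, 0.989, -0.0]
force: [-3.1, 0.6, 5.3]
finger_gap: -0.0
grip_force: 2.9
```

5.3 N, and the measured z of 0.0282 is 2.3 mm below the rest height of the top, so it's pressed. Lift clear and check the scene.

move_arm([
  {"dx": 0, "dy": 0, "dz": -0.03, "ax": 0, "ay": 0, "az": 0, "jaw": 0},
  {"dx": 0, "dy": 0, "dz": -0.25, "ax": 0, "ay": 0, "az": 0, "jaw": 0},
  {"dx": 0, "dy": 0, "dz": -0.5, "ax": 0, "ay": 0, "az": 0, "jaw": 0},
  {"dx": 0.4, "dy": 0, "dz": -0.8, "ax": 0, "ay": 0, "az": 0, "jaw": 0},
  {"dx": 0.6, "dy": 0, "dz": -0.8, "ax": 0, "ay": 0, "az": 0, "jaw": 0},
  {"dx": 0.6, "dy": 0, "dz": -0.8, "ax": 0, "ay": 0, "az": 0, "jaw": 0},
  {"dx": 0.6, "dy": 0, "dz": -0.8, "ax": 0, "ay": 0, "az": 0, "jaw": 0},
  {"dx": 0.6, "dy": 0, "dz": -0.8, "ax": 0, "ay": 0, "az": 0, "jaw": 0},
])

```text
time_s: 10.98
position: [0.4359, -0.0588, 0.2282]
tcp_rot: [0.0, 0.15, 0.989, -0.0]
force: [0.2, 0.0, -0.4]
finger_gap: -0.0
grip_force: 0.0
```

```bash
python3 - <<'E'
from station import env
from h import *
o=env.get_obs(); c=env.get_calibration('wrist'); im=env.get_image('wrist')[:,:,::-1]; cv2.imwrite('pics/w6.png',im)
print(o['time_s'],o['position'].round(4),o['force'].round(2))
# remote shift since before: scene camera difference around the tray
a=cv2.imread('pics/scene0.png',0); b=cv2.cvtColor(env.get_image('scene'),cv2.COLOR_RGB2GRAY)
for n,(x,y,w,h) in (('long',(266,180,45,65)),('short',(322,184,26,50))):
    r=cv2.matchTemplate(b[y-8:y+h+8,x-8:x+w+8],a[y:y+h,x:x+w],cv2.TM_CCOEFF_NORMED); _,v,_,l=cv2.minMaxLoc(r); print(n,v,l[0]-8,l[1]-8)
for n,P in (('LP',[.5292,-.0867,.0295]),('OK',[.5787,-.1032,.0305]),('SP',[.5391,.0456,.0255])): print(n,topix(c,P,True).round(1))
E
```

```text
10.975 [ 0.4359 -0.0588  0.2282] [ 0.24  0.01 -0.36]
long 0.9999210834503174 0 0
short 0.9998342990875244 0 0
LP [317.6 248.7]
OK [316.7 283.7]
SP [419.8 224.7]
```

View pics/w6.png

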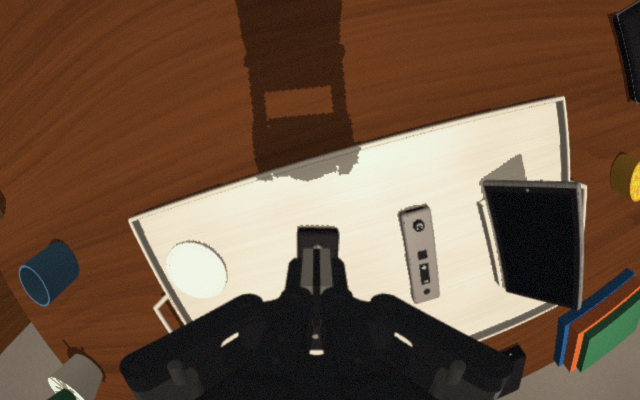

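The remotes haven't moved (template shift is 0 px, correlation 0.9999), and the short power button is seen at (419,226), as expected. The arm is clear at z 0.23, touching nothing.

```bash
python3 -c "
from station import env
print(env.sign_off())"
```

```text
the job is handed in; nothing more can be done
None
```

I pressed TV power, soundbar power and then OK, in that order, each about 2.3–2.5 mm deep at 5–7 N and released before the next; the remotes did not move, the arm is clear, and I handed the job in at about 11 s (no verdict was shown).

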